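# Finish the slat stand and show the ball tray over it, turned a quarter

## Robot

A 7-joint arm with a two-finger parallel gripper is mounted at the origin on a cart in front of the work surface, level with it; the furniture and walls round the work are solid. World frame = base frame: x ahead of the robot, y to its left, z up, the work surface at z = 0. Lengths are in m, angles in rad, forces in N, time in s.
With the tool pointing down it reaches from about 0.425 to 0.925 m from the base axis. Payload 6.8 kg.
Tool frame: the origin (TCP) lies on the centre line of the jaws, within the pads' length; the fingertips stand 11 mm ahead of it and the grasp point (between the pads) lies 8 mm behind it; z points along the fingers, y is the direction in which the jaws open and shut (so a half turn about z gives the same grasp; the last joint's range is limited). The gripper opens to 85 mm and grips with 20 to 120 N. Pads are 22 mm wide; open, the fingers measure 114 mm over their backs; the gripper's body (76 mm by 85 mm) begins 54 mm behind the grasp point. The pads swing forward as they close: fully open they stand 13 mm farther back than shut.
Start: joints at [-1.316, 0.477, 0.022, 1.555, -0.011, 1.109, -0.083], TCP at [0.24, 0.631, 0.242] pointing down, gripper open.
Joint ranges: [-2.96, 2.96], [-0.34, 2.1], [-1.41, 1.46], [0.24, 2.44], [-1.37, 4.51], [0.17, 1.92], [-2.96, 2.96]. Speed limits (rad/s): [2.39, 2.39, 3.14, 3.14, 3.14, 3.14, 3.14].

## Interface

Orientations are given as a rotation vector (axis times angle).
In Python, from bench import r gives the robot as it stands.
- The arm moves only by the tool send_rows, never from a script. Its argument "deltas" is a list of rows, each a list of 7 numbers: the opening, from 0 (shut) to 1 (fully open), then the shift along the tool's x, y, z as a fraction of full scale, then the turn, a rotation vector about the tool's x, y, z as a fraction of full scale. In form: [[hand, x, y, z, ax, ay, az], ...]. A call has 1 to 20 rows; each row is the pose to reach, as a shift and turn from the pose commanded when the call began, along the tool's axes at that moment, turning the shorter way round; what a row does not reach only later rows make up. Full scale, the value 1, is 150 mm for a shift and 180 degrees for a turn. A row lasts 1/12 s, in which the tool goes at most 41.7 mm and 7.16 degrees, less where a joint would pass 70% of its speed; a pose out of reach is approached as far as the arm can. A call with a number of a shift or a turn outside -1 to 1 is refused whole. A call with a gripper value outside its range is refused whole. The fingers move at their own pace and stop on an object; "squeeze" is the grip in N (left out, the last holds). Time passes only in rows, so rows that repeat a pose let the fingers close. It gives the time, the measured TCP pose, the force and the opening at its end, in the units of the state.
- r.get_obs(): the state, without advancing time (a new reading comes with each control period).
- r.grab_frame(name): name is "side" or "top" or "wrist"; returns a dict with "pixels" (480x640x3 uint8, red, green, blue), "camera_matrix" (3x3 intrinsics, pixels), "dist_coeffs" ([k1, k2, p1, p2, k3] as OpenCV has them; the pictures are not rectified), "rvec" (rotation vector, rad) and "tvec" (3), from world to camera coordinates, as OpenCV has them. Camera axes: x right, y down, z forward; pixel columns grow to the right and rows downward; lengths in m; the calibration is good to about 2 mm. A picture is of the moment at which its call begins. There is no depth.
- r.hand_in(): hands the job in, once; it reports no verdict.
The state is a dict: "clock": time; "joints": joint angles; "qvel": joint speeds; "tau": joint torques, N m; "tcp_pos": TCP position; "orientation": TCP orientation; "contact_force": force on the tool from outside, world axes, zero at the start; "moment": the same for the moment, N m; "grip_width": finger opening in m.
Only numpy, scipy, OpenCV 4.12 (cv2) and the standard library are available. Lean on these libraries where they do the work, as an engineer would, in place of code of your own. Each camera call takes 0.05 s, during which the arm holds its last target. There are 200 camera calls.

## Task

Finish the display stand by laying the two loose wooden slats on it as its third layer, crosswise to the layer below and each straight above a bottom slat, and let go of them. Then lift the round earthenware dish by its handle, carry it over the stand and turn it a quarter turn so that its handle runs squarely across the new top slats, keeping the dish level and the loose ball in its middle all the way. Finish while still holding the dish there, centred, level and still, a few centimetres clear above the top slats; do not put it down, and leave the other goods where they are.

Things in the scene. Friction and masses are not known exactly. Their poses are not given: they have to be found in the camera images.
- stand: Wooden stand, fixed: two glued crosswise layers of two slats (each 120x20x16 mm). Origin: centre of underside. Bottom slats lie along its y axis at x = -42 and +42 mm; second-layer slats along its x axis at y = -42 and +42 mm, tops at z = 32 mm. The third-layer slats belong along y at x = -42 and +42 mm, undersides at z = 32 mm; the finished stand is 48 mm high.
- slat_a: Loose wooden slat lying flat on the worktop, 120 mm long (its x axis), 20 mm wide (y), 16 mm high (z), about 35 g. Origin: centre of the underside. Either slat may go on either side of the stand.
- slat_b: The other loose slat, the same as slat_a.
- tray: Round terracotta dish, 132 mm across, rim 26 mm high, about 350 g, floor rising 8 degrees outward from the middle, wooden basket handle over it. Origin: centre of underside. Handle: level bar along its x axis, 140 mm long, 14 wide, 16 high, underside at z = 84 mm, top at 100, on posts at x = -66 and +66 mm. At the start the bar lies within 9 degrees of parallel to the stand's y axis.
- tray_grip (a point): Middle of the handle bar, 92 mm straight above the tray's origin.
- tray_middle (a point): Centre of the dish's hollow, 23 mm above the tray's origin: where the ball's centre belongs.
- ball: White ceramic ball, 32 mm diameter, about 40 g, loose in the middle of the dish; its top is 39 mm above the tray's origin. Origin: its centre.
- tape_roll: Bystander: roll of parcel tape, ring lying flat, 96 mm across, 48 mm high. Origin: centre of the underside.
- cup_grey: Bystander: small speckled grey-beige cup without handle, 50 mm across, 47 mm high. Origin: centre of the underside.
- mug_speck: Bystander: speckled beige mug with handle, 63x82 mm, 59 mm high. Origin: centre of the underside.
- tag_stack: Bystander: tied bundle of brown paper tags, 36x48 mm, 12 mm high. Origin: centre of the underside.
- cup_green: Bystander: small dark green cup without handle, 40 mm across, 35 mm high. Origin: centre of the underside.

How it is judged:
By the outcome, as a careful person would: the job done as asked, in the order asked, and still so for the second after the job is handed in, while the arm keeps its last pose, push and grip.
It also fails if it takes over 72 s, if anything falls off the work surface, if the arm or the gripper's body presses on something with over 40 N, if the wrist force passes 120 N, or if a joint passes its speed limit or range.

## Working session

There is one attempt and no reset: what is moved stays moved. The work goes in short steps, Python scripts to look and compute and a tool call to move; the robot and the scene stay as the last step left them, time stands still between calls to the robot, and variables do not carry over. Pictures are saved under pics/ and viewed, about 8 in all and at most 12, crops included, and the job is handed in when it is done.

Besides the shell and the picture viewer there is one more tool, called after ">>>" as name([rows], argument=value, ...), one row to a line, values as JSON. send_rows: Moves the arm, as the interface text tells. Shift numbers are shares of 150 mm and turn numbers shares of 180 degrees, none past 1 either way. Its arguments: {"type":"object","properties":{"deltas":{"type":"array","items":{"type":"array","items":{"type":"number"}}},"squeeze":{"type":"number"}},"required":["deltas"]}

```bash
ls; mkdir -p pics
cat > h.py <<'E'
import numpy as np, cv2
from bench import r
from scipy.spatial.transform import Rotation as R
def snap(n,f):
    d=r.grab_frame(n); cv2.imwrite(f'pics/{f}.png',d['pixels'][:,:,::-1]); np.save(f'pics/{f}.npy',d,allow_pickle=True); return d
def load(f): return np.load(f'pics/{f}.npy',allow_pickle=True).item()
def plane(d,px,z):
    px=np.array(px,float).reshape(-1,1,2)
    u=cv2.undistortPoints(px,np.array(d['camera_matrix']),np.array(d['dist_coeffs'])).reshape(-1,2)
    M=cv2.Rodrigues(np.array(d['rvec'],float))[0]; t=np.array(d['tvec'],float).ravel()
    c=-M.T@t; v=np.c_[u,np.ones(len(u))]@M
    return c+v*((z-c[2])/v[:,2])[:,None]
def proj(d,P):
    return cv2.projectPoints(np.array(P,float).reshape(-1,1,3),np.array(d['rvec'],float),np.array(d['tvec'],float),np.array(d['camera_matrix']),np.array(d['dist_coeffs']))[0].reshape(-1,2)
def go(pos,Rt=None):
    "fractions from the current pose to a world pose"
    o=r.get_obs(); R0=R.from_rotvec(o['orientation'])
    s=R0.inv().apply(np.array(pos)-o['tcp_pos'])/.15
    t=(R0.inv()*Rt).as_rotvec()/np.pi if Rt is not None else np.zeros(3)
    print('shift',s.round(4),'turn',t.round(4))
E
python3 - <<'E'
from h import *
o=r.get_obs();print({k:np.round(v,4) for k,v in o.items()})
print(R.from_rotvec(o['orientation']).as_matrix().round(3))
for n in('top','side'):
    d=snap(n,n+'0');M=cv2.Rodrigues(np.array(d['rvec'],float))[0];print(n,(-M.T@np.array(d['tvec']).ravel()).round(3),d['camera_matrix'])
E
```

```text
pics
{'clock': np.float64(0.0), 'joints': array([-1.3161,  0.4778,  0.0223,  1.5564, -0.0115,  1.1093, -0.0831]), 'qvel': array([-0.0013,  0.0015, -0.0008,  0.0005, -0.0006, -0.0008, -0.002 ]), 'tau': array([-4.00000e-04, -5.96453e+01,  1.60790e+00, -2.81194e+01,
        1.25000e-02,  9.50000e-03, -0.00000e+00]), 'tcp_pos': array([0.2394, 0.6305, 0.2413]), 'orientation': array([-5.6670e-01, -3.0899e+00,  2.8000e-03]), 'contact_force': array([ 0.9237, -0.1655, -0.3832]), 'moment': array([ 0.0169, -0.0127,  0.003 ]), 'grip_width': np.float64(0.0855)}
[[-0.935  0.355 -0.001]
 [ 0.355  0.935 -0.002]
 [-0.    -0.002 -1.   ]]
top [ 0.433 -0.104  1.127] [[518.84175935   0.         323.44801088]
 [  0.         518.84175935 230.79785508]
 [  0.           0.           1.        ]]
side [0.577 1.013 0.537] [[516.61656193   0.         328.22719276]
 [  0.         516.61656193 233.29560946]
 [  0.           0.           1.        ]]
```

View pics/top0.png

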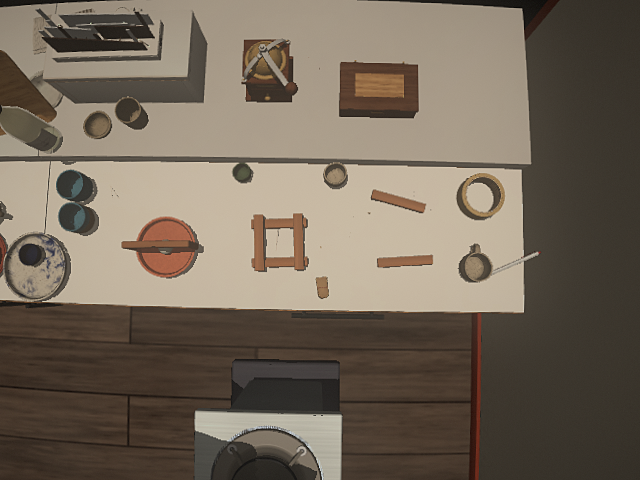

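View pics/side0.png

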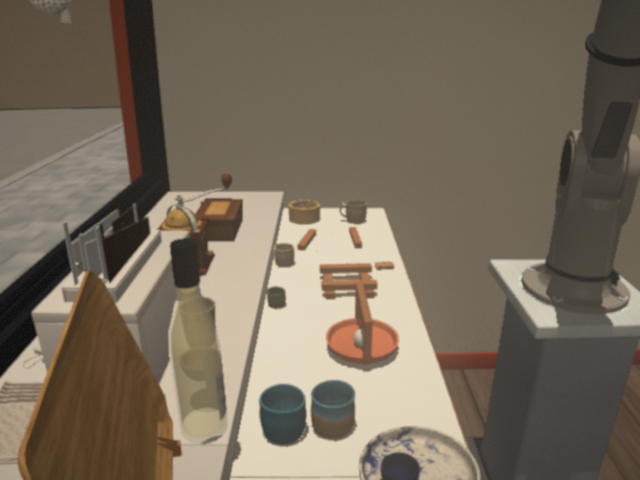

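The top view shows the stand at about (279,242). The loose slats are at (398,201) and (405,261). The dish is at (166,246) with its bar roughly horizontal in the image. The cups and tags stand clear around them, and the side view agrees.

Run:
```python
from h import *
d=load('top0'); im=d['pixels']; hsv=cv2.cvtColor(im,cv2.COLOR_RGB2HSV)
for n,p in dict(slat=(398,201),slat2=(405,261),stand=(260,240),bar=(150,244),dish=(175,265),tag=(322,288)).items(): print(n,hsv[p[1],p[0]])
m=((hsv[...,1]>90)&(hsv[...,0]<16)&(hsv[...,2]>50)).astype(np.uint8); m[:165]=0;m[302:]=0;m[:,:100]=0
cs,_=cv2.findContours(m,cv2.RETR_EXTERNAL,cv2.CHAIN_APPROX_NONE)
for c in cs:
    if cv2.contourArea(c)<100: continue
    q=cv2.minAreaRect(c); x=q[0][0]
    z=.016 if x>370 else .032 if 230<x<310 else .026
    P=plane(d,c[:,0],z)[:,:2].astype(np.float32); w=cv2.minAreaRect(P)
    print(np.round(q[0]),'world',np.round(w[0],4),np.round(w[1],4),round(w[2],1))
for n,p,z in(('cup_green',(242,172),.035),('cup_grey',(335,175),.047),('tape',(482,197),.048),('mug',(476,265),.059),('tag',(322,288),.012),('barL',(122,244),.1),('barR',(197,244),.1)): print(n,plane(d,p,z)[0].round(3))
```

```text
slat [ 12 129 152]
slat2 [ 12 129 148]
stand [ 12 127 145]
bar [ 12 130 135]
dish [  9 146 170]
tag [ 14 114 150]
[322. 287.] world [ 0.4243 -0.1121] [0.0429 0.0224] 9.2
[405. 261.] world [ 0.4836 -0.2888] [0.0196 0.1196] 4.3
[164. 245.] world [0.5089 0.2314] [0.1424 0.1308] 49.2
[257. 243.] world [0.5164 0.0272] [0.1176 0.0246] 3.2
[286. 242.] world [ 0.5195 -0.0337] [0.1171 0.0888] 1.6
[398. 201.] world [ 0.6137 -0.274 ] [0.119 0.02 ] 75.5
cup_green [0.667 0.064 0.035]
cup_grey [ 0.661 -0.135  0.047]
tape [ 0.621 -0.451  0.048]
mug [ 0.475 -0.432  0.059]
tag [ 0.423 -0.112  0.012]
barL [0.503 0.294 0.1  ]
barR [0.506 0.14  0.1  ]
```

>>> send_rows([
  [1, -0.2, -0.12, 0, 0, 0, 0],
  [1, -0.45, -0.27, 0, 0, 0, 0],
  [1, -0.7, -0.42, 0, 0, 0, 0],
  [1, -0.9, -0.54, 0, 0, 0, 0],
  [1, -1, -0.6, 0, 0, 0, 0],
])

```text
clock: 0.52
tcp_pos: [0.3523, 0.4881, 0.242]
orientation: [0.577, 3.086, -0.004]
contact_force: [0.7, -0.4, -0.2]
grip_width: 0.085
```

>>> send_rows([
  [1, -0.2, -0.18, 0, 0, 0, 0],
  [1, -0.4, -0.36, 0, 0, 0, 0],
  [1, -0.6, -0.54, 0, 0, 0, 0],
  [1, -0.8, -0.72, 0, 0, 0, 0],
  [1, -1, -0.9, 0, 0, 0, 0],
])

```text
clock: 0.93
tcp_pos: [0.4405, 0.3122, 0.2421]
orientation: [-0.567, -3.09, 0.001]
contact_force: [0.2, 0.5, 0.6]
grip_width: 0.0855
```

>>> send_rows([
  [1, -0.18, -0.2, 0, 0, 0, 0],
  [1, -0.36, -0.4, 0, 0, 0, 0],
  [1, -0.54, -0.6, 0, 0, 0, 0],
  [1, -0.72, -0.8, 0, 0, 0, 0],
  [1, -0.9, -1, 0, 0, 0, 0],
])

```text
clock: 1.35
tcp_pos: [0.5132, 0.1241, 0.2422]
orientation: [-0.566, -3.09, 0.0]
contact_force: [-0.3, 0.5, -0.5]
grip_width: 0.0853
```

>>> send_rows([
  [1, -0.1, -0.2, 0, 0, 0, 0.04],
  [1, -0.2, -0.4, 0, 0, 0, 0.08],
  [1, -0.3, -0.6, 0, 0, 0, 0.12],
  [1, -0.4, -0.8, 0, 0, 0, 0.16],
  [1, -0.5, -1, 0, 0, 0, 0.2],
  [1, -0.5, -1, 0, 0, 0, 0.24],
  [1, -0.5, -1, 0, 0, 0, 0.28],
  [1, -0.5, -1, 0, 0, 0, 0.32],
  [1, -0.5, -1, 0, 0, 0, 0.36],
  [1, -0.5, -1, 0, 0, 0, 0.36],
  [1, -0.5, -1, 0, 0, 0, 0.36],
  [1, -0.5, -1, 0, 0, 0, 0.36],
])

```text
clock: 2.35
tcp_pos: [0.5299, -0.0406, 0.2421]
orientation: [-2.13, -2.309, 0.0]
contact_force: [-0.2, 0.2, -0.8]
grip_width: 0.0852
```

Run:
```python
from h import *
o=r.get_obs();print(o['clock'],o['tcp_pos'].round(4),o['joints'].round(2));print(R.from_rotvec(o['orientation']).as_matrix().round(3))
d=snap('wrist','w1');M=cv2.Rodrigues(np.array(d['rvec'],float))[0];print((-M.T@np.array(d['tvec']).ravel()).round(3),M.round(2).tolist(),d['camera_matrix'][0][0])
```

```text
2.35 [ 0.5299 -0.0406  0.2421] [-0.48  0.26  0.53  1.93 -0.15  1.    0.2 ]
[[-0.081  0.997 -0.   ]
 [ 0.997  0.081 -0.   ]
 [-0.    -0.    -1.   ]]
[0.523 0.035 0.373] [[1.0, 0.08, -0.0], [0.08, -0.95, 0.3], [0.02, -0.3, -0.95]] 376.7783837413506
```

View pics/w1.png

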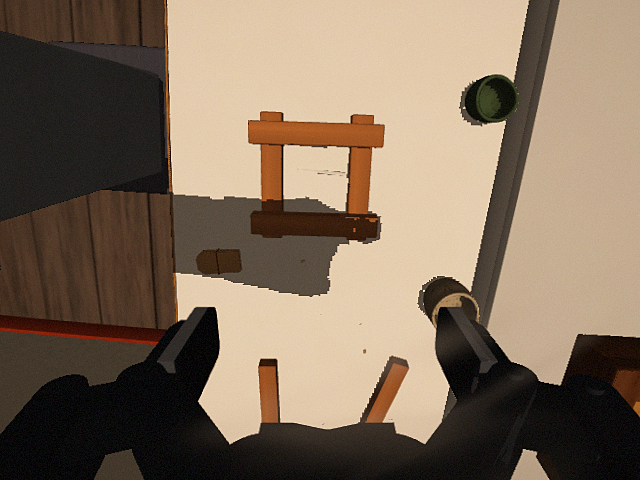

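The wrist view shows the stand's upper slat spanning about (248,121)–(384,147) and the lower one, in shadow, about (251,211)–(380,240). The two loose slats are at the bottom edge. Camera-up is world +y.

```bash
cat >> h.py <<'E'
def wood(im,s=90,v=25):
    h=cv2.cvtColor(im,cv2.COLOR_RGB2HSV); return ((h[...,1]>s)&(h[...,0]<20)&(h[...,2]>v)).astype(np.uint8)
E
python3 - <<'E'
from h import *
d=load('w1'); im=d['pixels']; m=wood(im,s=120)
m=cv2.morphologyEx(m,cv2.MORPH_CLOSE,np.ones((5,5),np.uint8))
cols=[c for c in range(254,376) if not(256<c<290 or 342<c<378)]
cols=list(range(292,342))
top=np.array([(c,np.flatnonzero(m[100:160,c])[0]+100-.5) for c in cols]);
bot=np.array([(c,np.flatnonzero(m[200:260,c])[-1]+200+.5) for c in cols])
inn=np.array([(c,np.flatnonzero(m[100:160,c])[-1]+100+.5) for c in cols])
def ends(rows): 
    a=[];b=[]
    for q in rows:
        x=np.flatnonzero(m[q,235:400]); a.append((x[0]+234.5,q)); b.append((x[-1]+235.5,q))
    return np.array(a),np.array(b)
L1,R1=ends(range(127,140)); L2,R2=ends(range(217,230))
W={k:plane(d,v,.032)[:,:2] for k,v in dict(top=top,bot=bot,inn=inn,L1=L1,R1=R1,L2=L2,R2=R2).items()}
for k,v in W.items(): print(k,np.median(v,0).round(4),v.std(0).round(4))
for k in('top','bot','inn'): p=np.polyfit(W[k][:,0],W[k][:,1],1); print(k,'slope deg',np.degrees(p[0]).round(2), 'y at .519',np.polyval(p,.519).round(4))
E
```

```text
top [0.5143 0.0342] [0.0125 0.0007]
bot [ 0.5219 -0.0686] [0.0136 0.0008]
inn [0.5158 0.0143] [0.0127 0.0007]
L1 [0.4547 0.0201] [0.0001 0.0032]
R1 [0.5735 0.0297] [0.0003 0.0032]
L2 [ 0.4593 -0.0613] [0.0001 0.0036]
R2 [ 0.5775 -0.0517] [0.0002 0.0036]
top slope deg 2.98 y at .519 0.0344
bot slope deg 3.15 y at .519 -0.0689
inn slope deg 2.84 y at .519 0.0146
```

>>> send_rows([
  [1, -0.25, 0, 0, 0, 0, 0],
  [1, -0.5, 0, 0, 0, 0, 0],
  [1, -0.75, 0, 0, 0, 0, 0],
  [1, -1, 0, 0, 0, 0, 0],
])

```text
clock: 2.73
tcp_pos: [0.5416, -0.1917, 0.2424]
orientation: [2.13, 2.309, 0.001]
contact_force: [0.4, -0.2, 0.6]
grip_width: 0.0855
```

>>> send_rows([
  [1, -0.25, 0, 0, 0, 0, 0],
  [1, -0.45, 0, 0, 0, 0, 0],
  [1, -0.45, 0, 0, 0, 0, 0],
  [1, -0.45, 0, 0, 0, 0, 0],
  [1, -0.45, 0, 0, 0, 0, 0],
])

```text
clock: 3.15
tcp_pos: [0.5467, -0.257, 0.2419]
orientation: [-2.132, -2.306, -0.0]
contact_force: [1.0, 0.9, 0.5]
grip_width: 0.0852
```

Run:
```python
from h import *
d=snap('wrist','w2'); o=r.get_obs(); print(o['tcp_pos'].round(4),o['joints'].round(2))
m=wood(d['pixels'],s=120); m[330:]=0
cs,_=cv2.findContours(m,cv2.RETR_EXTERNAL,cv2.CHAIN_APPROX_NONE)
for c in cs:
    if cv2.contourArea(c)<300: continue
    P=plane(d,c[:,0],.016)[:,:2].astype(np.float32); w=cv2.minAreaRect(P)
    print(np.round(cv2.minAreaRect(c)[0]),'world',np.round(w[0],4),np.round(w[1],4),round(w[2],1))
```

```text
[ 0.5469 -0.2562  0.242 ] [-0.11  0.4   0.58  1.76 -0.25  1.05  0.65]
[610. 276.] world [ 0.8524 -0.318 ] [0.064  0.0802] 19.3
[260. 228.] world [ 0.4826 -0.2895] [0.0215 0.1201] 4.5
[392. 224.] world [ 0.6101 -0.2743] [0.1192 0.0226] 75.5
[199.  32.] world [ 0.4248 -0.1147] [0.0456 0.0251] 6.1
[ 75. 168.] world [ 0.2937 -0.2504] [0.1733 0.3162] 0.0
```

View pics/w2.png

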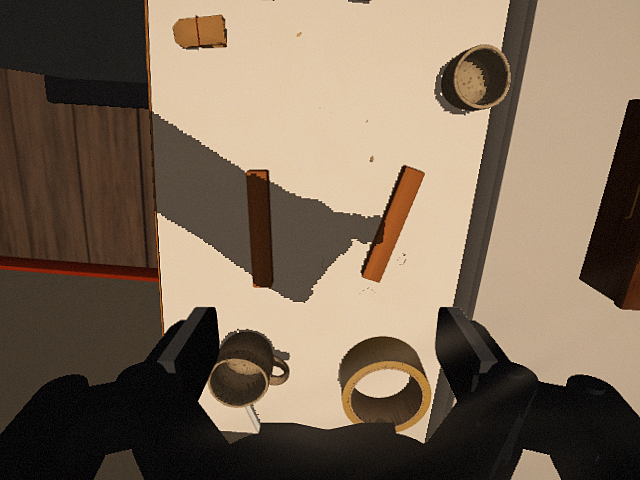

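The wrist view puts slat B at (260,228) and slat A at (392,224), matching the top view within 2–3 mm. I'll pick B first.

>>> send_rows([
  [0.5, -0.05, -0.12, 0.2, 0, 0, 0],
  [0.5, -0.1, -0.25, 0.4, 0, 0, 0],
  [0.5, -0.15, -0.38, 0.6, 0, 0, 0],
  [0.5, -0.183, -0.446, 0.8, 0, 0, 0],
  [0.5, -0.183, -0.446, 0.95, 0, 0, 0],
  [0.5, -0.183, -0.446, 1, 0, 0, 0],
  [0.5, -0.183, -0.446, 1, 0, 0, 0],
])

```text
clock: 3.78
tcp_pos: [0.4818, -0.288, 0.0908]
orientation: [-2.129, -2.306, 0.001]
contact_force: [0.3, 0.5, 0.8]
grip_width: 0.0426
```

>>> send_rows([
  [0.5, 0, 0, 0.15, 0, 0, 0],
  [0.5, 0, 0, 0.28, 0, 0, 0],
  [0.5, 0, 0, 0.38, 0, 0, 0],
  [0.5, 0, 0, 0.43, 0, 0, 0],
  [0.5, 0, 0, 0.46, 0, 0, 0],
  [0.5, 0, 0, 0.48, 0, 0, 0],
  [0.5, 0, 0, 0.48, 0, 0, 0],
  [0.5, 0, 0, 0.48, 0, 0, 0],
])

```text
clock: 4.45
tcp_pos: [0.4829, -0.2903, 0.0212]
orientation: [2.133, 2.305, 0.001]
contact_force: [-0.4, -0.4, 0.1]
grip_width: 0.0428
```

Run:
```python
from h import *
o=r.get_obs();print(o['clock'],o['tcp_pos'].round(4),o['contact_force'],o['grip_width'])
Rt=R.from_matrix(np.array([[np.cos(np.radians(94.4)),np.sin(np.radians(94.4)),0],[np.sin(np.radians(94.4)),-np.cos(np.radians(94.4)),0],[0,0,-1]]))
go([.4825,-.289,.016],Rt)
```

```text
4.45 [ 0.4829 -0.2903  0.0212] [-0.37347529 -0.41655345  0.08276464] 0.04281477321247278
shift [ 0.0086 -0.002   0.0344] turn [0.0004 0.0002 0.0002]
```

>>> send_rows([
  [0.5, 0, 0, 0.03, 0, 0, 0],
  [0.35, 0, 0, 0.034, 0, 0, 0],
  [0.15, 0, 0, 0.034, 0, 0, 0],
  [0.1, 0, 0, 0.034, 0, 0, 0],
  [0.1, 0, 0, 0.034, 0, 0, 0],
  [0.1, 0, 0, 0.034, 0, 0, 0],
], squeeze=35)

```text
clock: 4.95
tcp_pos: [0.4823, -0.2902, 0.0153]
orientation: [2.134, 2.305, 0.0]
contact_force: [0.5, 0.6, 0.8]
grip_width: 0.0192
```

>>> send_rows([
  [0.1, 0, 0, -0.05, 0, 0, 0],
  [0.1, 0, 0, -0.2, 0, 0, 0],
  [0.1, 0, 0, -0.4, 0, 0, 0],
  [0.1, 0, 0, -0.6, 0, 0, 0],
  [0.1, 0, 0, -0.7, 0, 0, 0],
  [0.1, 0, 0, -0.7, 0, 0, 0],
  [0.1, 0, 0, -0.7, 0, 0, 0],
])

```text
clock: 5.53
tcp_pos: [0.4826, -0.2902, 0.1212]
orientation: [2.133, 2.304, 0.002]
contact_force: [-0.2, -0.5, -1.0]
grip_width: 0.019
```

Run:
```python
from h import *
o=r.get_obs();print(o['clock'],o['tcp_pos'].round(4),o['contact_force'],o['grip_width'])
d=snap('wrist','w3')
a=np.radians(93.0)
Rt=R.from_matrix(np.array([[np.cos(a),np.sin(a),0],[np.sin(a),-np.cos(a),0],[0,0,-1]]))
go([.4751,-.019,.12],Rt)
m=wood(d['pixels'],s=120)
cs,_=cv2.findContours(m,cv2.RETR_EXTERNAL,cv2.CHAIN_APPROX_NONE)
for c in cs:
    if cv2.contourArea(c)>300: print(cv2.minAreaRect(c))
```

```text
5.5333 [ 0.4826 -0.2902  0.1212] [-0.24999622 -0.52804806 -0.99187965] 0.018974509688959713
shift [1.8027e+00 9.3800e-02 1.3000e-03] turn [-0.     -0.0001  0.008 ]
((450.77191162109375, 459.88714599609375), (62.96822738647461, 8.82140064239502), 43.02506637573242)
((322.8397521972656, 297.415771484375), (59.43316650390625, 263.027099609375), 1.1596750020980835)
((519.60009765625, 226.80001831054688), (39.35479736328125, 184.2519989013672), 26.56505012512207)
((82.9449691772461, 184.12306213378906), (361.44024658203125, 173.82135009765625), 87.53187561035156)
```

View pics/w3.png

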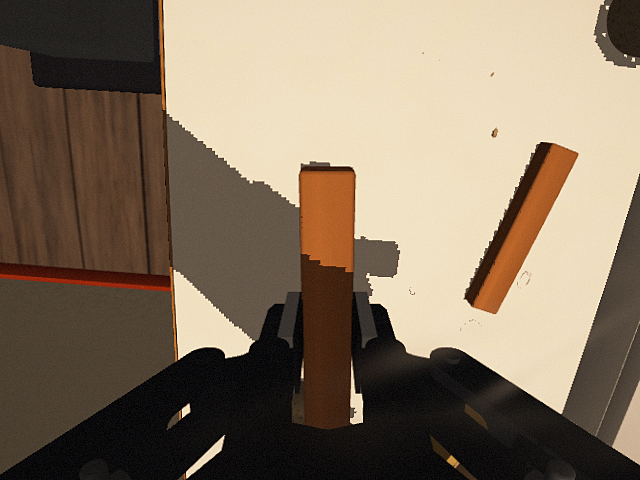

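Slat B is held between the pads and runs up the image from about (322,425) to its far top edge near row 172.

>>> send_rows([
  [0.1, 0.2, 0.02, 0, 0, 0, 0],
  [0.1, 0.4, 0.04, 0, 0, 0, 0],
  [0.1, 0.65, 0.06, 0, 0, 0, 0],
  [0.1, 0.9, 0.094, 0, 0, 0, 0],
  [0.1, 1, 0.094, 0, 0, 0, 0],
])

```text
clock: 6.0
tcp_pos: [0.484, -0.1338, 0.1185]
orientation: [-2.125, -2.308, 0.001]
contact_force: [0.2, 0.8, 0.9]
grip_width: 0.019
```

>>> send_rows([
  [0.1, 0.2, 0, 0, 0, 0, 0.008],
  [0.1, 0.4, 0, 0, 0, 0, 0.008],
  [0.1, 0.6, 0, 0, 0, 0, 0.008],
  [0.1, 0.75, 0, 0, 0, 0, 0.008],
  [0.1, 0.8, 0, 0, 0, 0, 0.008],
  [0.1, 0.8, 0, 0, 0, 0, 0.008],
  [0.1, 0.8, 0, 0, 0, 0, 0.008],
])

```text
clock: 6.58
tcp_pos: [0.475, -0.0204, 0.1196]
orientation: [-2.162, -2.278, 0.002]
contact_force: [0.2, 0.2, -0.5]
grip_width: 0.0189
```

Run:
```python
from h import *
d=load('w3'); P=plane(d,[(302,172.5),(354,172.5)],.122)
print('far end',P.round(4),'expected tip y', -.2902+.0598)
a=np.radians(93.0)
Rt=R.from_matrix(np.array([[np.cos(a),np.sin(a),0],[np.sin(a),-np.cos(a),0],[0,0,-1]]))
o=r.get_obs();print(o['clock'],o['tcp_pos'].round(4),o['contact_force'].round(2),o['grip_width'])
go([.4751,-.019,.049],Rt)
```

```text
far end [[ 0.4691 -0.2318  0.122 ]
 [ 0.4869 -0.2304  0.122 ]] expected tip y -0.23040000000000002
6.5833 [ 0.475  -0.0204  0.1196] [ 0.24  0.18 -0.54] 0.018941230553131256
shift [0.0098 0.002  0.4706] turn [-0.0004  0.0002 -0.    ]
```

>>> send_rows([
  [0.1, 0.01, 0, 0.15, 0, 0, 0],
  [0.1, 0.01, 0, 0.28, 0, 0, 0],
  [0.1, 0.01, 0, 0.38, 0, 0, 0],
  [0.1, 0.01, 0, 0.43, 0, 0, 0],
  [0.1, 0.01, 0, 0.455, 0, 0, 0],
  [0.1, 0.01, 0, 0.47, 0, 0, 0],
  [0.1, 0.01, 0, 0.477, 0, 0, 0],
  [0.1, 0.01, 0, 0.477, 0, 0, 0],
  [0.1, 0.01, 0, 0.477, 0, 0, 0],
])

```text
clock: 7.33
tcp_pos: [0.4759, -0.0184, 0.0492]
orientation: [2.163, 2.278, 0.002]
contact_force: [-0.2, 0.1, -0.1]
grip_width: 0.0188
```

>>> send_rows([
  [0.1, 0, 0, 0.005, 0, 0, 0],
  [0.1, 0, 0, 0.01, 0, 0, 0],
  [0.1, 0, 0, 0.01, 0, 0, 0],
])

```text
clock: 7.58
tcp_pos: [0.4756, -0.0182, 0.0473]
orientation: [2.163, 2.278, 0.001]
contact_force: [0.1, 0.8, 0.9]
grip_width: 0.0187
```

>>> send_rows([
  [0.25, 0, 0, 0, 0, 0, 0],
  [0.4, 0, 0, 0, 0, 0, 0],
  [0.45, 0, 0, 0, 0, 0, 0],
  [0.45, 0, 0, -0.1, 0, 0, 0],
  [0.45, 0, 0, -0.3, 0, 0, 0],
  [0.45, 0, 0, -0.55, 0, 0, 0],
  [0.45, 0, 0, -0.8, 0, 0, 0],
  [0.45, 0, 0, -1, 0, 0, 0],
  [0.45, 0, 0, -1, 0, 0, 0],
])

```text
clock: 8.33
tcp_pos: [0.4787, -0.0186, 0.2025]
orientation: [2.16, 2.274, 0.013]
contact_force: [0.5, 0.2, -0.5]
grip_width: 0.0386
```

Run:
```python
from h import *
o=r.get_obs();print(o['clock'],o['tcp_pos'].round(4))
a=np.radians(75.5)
Rt=R.from_matrix(np.array([[np.cos(a),np.sin(a),0],[np.sin(a),-np.cos(a),0],[0,0,-1]]))
go([.612,-.274,.1],Rt)
d=snap('wrist','w4')
```

```text
8.3333 [ 0.4787 -0.0186  0.2025]
shift [-1.7472  0.794   0.6872] turn [ 0.0028 -0.0011  0.0968]
```

View pics/w4.png

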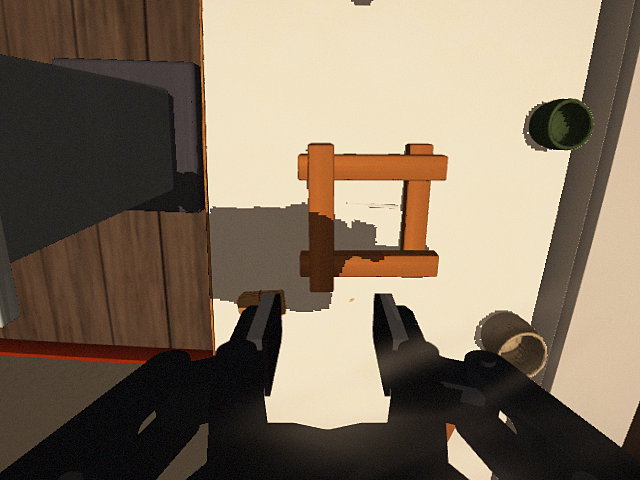

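Slat B lies straight on the stand, over the near bottom slat (around (320,218)). Next is slat A.

>>> send_rows([
  [0.5, -0.25, 0.1, 0, 0, 0, 0],
  [0.5, -0.5, 0.2, 0, 0, 0, 0],
  [0.5, -0.75, 0.3, 0, 0, 0, 0],
  [0.5, -1, 0.4, 0, 0, 0, 0],
])

```text
clock: 8.72
tcp_pos: [0.543, -0.166, 0.1959]
orientation: [-2.16, -2.278, 0.001]
contact_force: [-0.1, 1.1, -0.1]
grip_width: 0.0428
```

>>> send_rows([
  [0.5, -0.25, 0.14, 0.15, 0, 0, 0.03],
  [0.5, -0.5, 0.28, 0.35, 0, 0, 0.06],
  [0.5, -0.7, 0.4, 0.55, 0, 0, 0.097],
  [0.5, -0.747, 0.415, 0.65, 0, 0, 0.097],
  [0.5, -0.747, 0.415, 0.65, 0, 0, 0.097],
  [0.5, -0.747, 0.415, 0.65, 0, 0, 0.097],
  [0.5, -0.747, 0.415, 0.65, 0, 0, 0.097],
])

```text
clock: 9.3
tcp_pos: [0.6103, -0.2732, 0.0989]
orientation: [-2.483, -1.923, 0.001]
contact_force: [0.6, -0.9, -0.3]
grip_width: 0.0432
```

Run:
```python
from h import *
o=r.get_obs();print(o['clock'],o['tcp_pos'].round(4),o['grip_width'])
a=np.radians(75.5)
Rt=R.from_matrix(np.array([[np.cos(a),np.sin(a),0],[np.sin(a),-np.cos(a),0],[0,0,-1]]))
go([.612,-.274,.0155],Rt)
```

```text
9.3 [ 0.6103 -0.2732  0.0989] 0.04323780586521323
shift [-0.0023  0.0131  0.5557] turn [-0.0006 -0.0001  0.0001]
```

>>> send_rows([
  [0.5, 0, 0.007, 0.15, 0, 0, 0],
  [0.5, 0, 0.007, 0.3, 0, 0, 0],
  [0.5, 0, 0.007, 0.42, 0, 0, 0],
  [0.5, 0, 0.007, 0.5, 0, 0, 0],
  [0.5, 0, 0.007, 0.54, 0, 0, 0],
  [0.5, 0, 0.007, 0.557, 0, 0, 0],
  [0.5, 0, 0.007, 0.557, 0, 0, 0],
])

```text
clock: 9.88
tcp_pos: [0.6124, -0.2737, 0.0168]
orientation: [2.483, 1.924, 0.001]
contact_force: [0.2, 0.3, -0.7]
grip_width: 0.0424
```

>>> send_rows([
  [0.35, 0, 0, 0, 0, 0, 0],
  [0.15, 0, 0, 0, 0, 0, 0],
  [0.1, 0, 0, 0, 0, 0, 0],
  [0.1, 0, 0, 0, 0, 0, 0],
  [0.1, 0, 0, 0, 0, 0, 0],
])

```text
clock: 10.3
tcp_pos: [0.613, -0.2744, 0.0175]
orientation: [2.482, 1.923, 0.002]
contact_force: [-0.3, 0.7, 7.0]
grip_width: 0.0189
```

>>> send_rows([
  [0.1, 0, 0, -0.07, 0, 0, 0],
  [0.1, 0, 0, -0.2, 0, 0, 0],
  [0.1, 0, 0, -0.4, 0, 0, 0],
  [0.1, 0, 0, -0.6, 0, 0, 0],
  [0.1, 0, 0, -0.7, 0, 0, 0],
  [0.1, 0, 0, -0.7, 0, 0, 0],
  [0.1, 0, 0, -0.7, 0, 0, 0],
])

```text
clock: 10.88
tcp_pos: [0.6124, -0.2739, 0.1219]
orientation: [2.483, 1.923, 0.002]
contact_force: [-0.9, 0.4, -0.5]
grip_width: 0.0189
```

Run:
```python
from h import *
d=snap('wrist','w5'); o=r.get_obs();p=o['tcp_pos'];print(o['clock'],p.round(4),o['grip_width'])
a=np.radians(75.5)
m=wood(d['pixels'],s=120); 
rows=[np.flatnonzero(m[120:300,c])[0]+120 for c in range(308,348)]; print(rows)
P=plane(d,[(328,np.median(rows)+2.5)],p[2]+.0005)[0]; print('far end along',((P-p)@[np.cos(a),np.sin(a),0]).round(4))
a=np.radians(93.0)
Rt=R.from_matrix(np.array([[np.cos(a),np.sin(a),0],[np.sin(a),-np.cos(a),0],[0,0,-1]]))
go([.5589,-.0146,.12],Rt)
# near slat on stand, from w4: top z=.048
d=load('w4'); m=wood(d['pixels'],s=120); m[:,:300]=0; m[:,335:]=0; m[:140]=0;m[292:]=0
L=[];Q=[]
for y in list(range(185,245)):
    x=np.flatnonzero(m[y]); L.append((x[0]-.5,y)); Q.append((x[-1]+.5,y))
A=plane(d,L,.048);B=plane(d,Q,.048); print('placed mid',((A+B)/2).mean(0).round(4),'w',np.linalg.norm((A-B)[:,:2],axis=1).mean().round(4),'ang',np.degrees(np.arctan2(*np.polyfit(((A+B)/2)[:,1],((A+B)/2)[:,0],1)[:1],1)).round(2))
```

```text
10.9333 [ 0.6117 -0.2734  0.1205] 0.01854270839445501
[np.int64(167), np.int64(167), np.int64(167), np.int64(167), np.int64(167), np.int64(168), np.int64(168), np.int64(168), np.int64(168), np.int64(168), np.int64(167), np.int64(167), np.int64(167), np.int64(167), np.int64(167), np.int64(167), np.int64(167), np.int64(167), np.int64(168), np.int64(168), np.int64(168), np.int64(168), np.int64(167), np.int64(167), np.int64(167), np.int64(167), np.int64(167), np.int64(168), np.int64(168), np.int64(168), np.int64(169), np.int64(169), np.int64(168), np.int64(168), np.int64(168), np.int64(168), np.int64(168), np.int64(169), np.int64(168), np.int64(168)]
far end along 0.0593
shift [ 1.5825 -0.7719  0.0051] turn [-0.0002 -0.0002 -0.0971]
placed mid [ 0.4748 -0.012   0.048 ] w 0.0196 ang -3.05
```

>>> send_rows([
  [0.1, 0.25, -0.12, 0, 0, 0, 0],
  [0.1, 0.5, -0.25, 0, 0, 0, 0],
  [0.1, 0.75, -0.37, 0, 0, 0, 0],
  [0.1, 1, -0.5, 0, 0, 0, 0],
])

```text
clock: 11.27
tcp_pos: [0.5755, -0.1092, 0.1192]
orientation: [-2.483, -1.922, 0.004]
contact_force: [1.2, 1.0, 0.1]
grip_width: 0.0186
```

>>> send_rows([
  [0.1, 0.2, -0.1, 0, 0, 0, -0.03],
  [0.1, 0.4, -0.2, 0, 0, 0, -0.06],
  [0.1, 0.55, -0.26, 0, 0, 0, -0.09],
  [0.1, 0.583, -0.272, 0, 0, 0, -0.097],
  [0.1, 0.583, -0.272, 0, 0, 0, -0.097],
  [0.1, 0.583, -0.272, 0, 0, 0, -0.097],
  [0.1, 0.583, -0.272, 0, 0, 0, -0.097],
])

```text
clock: 11.85
tcp_pos: [0.5593, -0.0182, 0.1206]
orientation: [2.167, 2.274, -0.002]
contact_force: [-0.4, -0.5, -0.1]
grip_width: 0.0188
```

Run:
```python
from h import *
a=np.radians(93.0)
Rt=R.from_matrix(np.array([[np.cos(a),np.sin(a),0],[np.sin(a),-np.cos(a),0],[0,0,-1]]))
o=r.get_obs();print(o['clock'],o['tcp_pos'].round(4))
go([.5589,-.0146,.049],Rt)
```

```text
11.85 [ 0.5593 -0.0182  0.1206]
shift [ 0.0246 -0.0014  0.4775] turn [-0.0003  0.0004 -0.0013]
```

>>> send_rows([
  [0.1, 0.018, 0, 0.15, 0, 0, 0],
  [0.1, 0.018, 0, 0.28, 0, 0, 0],
  [0.1, 0.018, 0, 0.38, 0, 0, 0],
  [0.1, 0.018, 0, 0.43, 0, 0, 0],
  [0.1, 0.018, 0, 0.455, 0, 0, 0],
  [0.1, 0.018, 0, 0.47, 0, 0, 0],
  [0.1, 0.018, 0, 0.475, 0, 0, 0],
  [0.1, 0.018, 0, 0.475, 0, 0, 0],
])

```text
clock: 12.52
tcp_pos: [0.56, -0.0139, 0.0504]
orientation: [2.163, 2.277, 0.001]
contact_force: [-0.6, 0.2, -0.4]
grip_width: 0.0188
```

Run:
```python
from h import *
o=r.get_obs();print(o['clock'],o['tcp_pos'].round(4),o['contact_force'].round(2))
a=np.radians(93.0)
Rt=R.from_matrix(np.array([[np.cos(a),np.sin(a),0],[np.sin(a),-np.cos(a),0],[0,0,-1]]))
go([.5589,-.0146,.048],Rt)
```

```text
12.5167 [ 0.56   -0.0139  0.0504] [-0.62  0.21 -0.41]
shift [-0.0043 -0.0073  0.0158] turn [ 0.0003  0.     -0.0004]
```

>>> send_rows([
  [0.1, -0.004, -0.005, 0.006, 0, 0, 0],
  [0.1, -0.004, -0.005, 0.012, 0, 0, 0],
  [0.1, -0.004, -0.005, 0.012, 0, 0, 0],
  [0.1, -0.004, -0.005, 0.012, 0, 0, 0],
])

```text
clock: 12.85
tcp_pos: [0.5593, -0.0143, 0.0494]
orientation: [2.163, 2.278, 0.002]
contact_force: [-2.1, -0.9, 9.2]
grip_width: 0.019
```

>>> send_rows([
  [0.25, 0, 0, 0, 0, 0, 0],
  [0.4, 0, 0, 0, 0, 0, 0],
  [0.45, 0, 0, 0, 0, 0, 0],
  [0.45, 0, 0, -0.1, 0, 0, 0],
  [0.45, 0, 0, -0.3, 0, 0, 0],
  [0.45, 0, 0, -0.55, 0, 0, 0],
  [0.45, 0, 0, -0.8, 0, 0, 0],
  [0.45, 0, 0, -1, 0, 0, 0],
  [0.45, 0, 0, -1, 0, 0, 0],
  [0.45, 0, 0, -1, 0, 0, 0],
])

```text
clock: 13.68
tcp_pos: [0.5598, -0.0139, 0.1997]
orientation: [2.161, 2.277, 0.005]
contact_force: [0.3, -0.5, -0.3]
grip_width: 0.0383
```

Run:
```python
from h import *
o=r.get_obs();print(o['clock'],o['tcp_pos'].round(4))
d=snap('wrist','w6'); snap('top','top6')
```

```text
13.6833 [ 0.5598 -0.0139  0.1997]
```

View pics/w6.png

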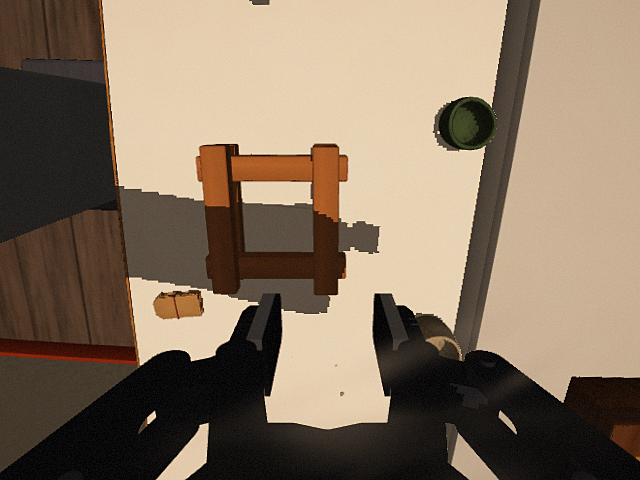

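Both slats sit parallel across the second layer (centres near (221,218) and (326,218)). Now the dish.

>>> send_rows([
  [0.6, 0.2, -0.05, -0.1, 0, 0, 0],
  [0.8, 0.45, -0.15, -0.25, 0, 0, 0],
  [0.8, 0.7, -0.22, -0.33, 0, 0, 0],
  [0.8, 1, -0.285, -0.33, 0, 0, 0],
])

```text
clock: 14.12
tcp_pos: [0.51, 0.1263, 0.2481]
orientation: [2.166, 2.275, 0.001]
contact_force: [1.4, 0.3, -0.6]
grip_width: 0.0685
```

>>> send_rows([
  [0.8, 0.2, 0, 0, 0, 0, 0],
  [0.8, 0.4, 0, 0, 0, 0, 0],
  [0.8, 0.44, 0, 0, 0, 0, 0],
  [0.8, 0.44, 0, 0, 0, 0, 0],
  [0.8, 0.44, 0, 0, 0, 0, 0],
  [0.8, 0.44, 0, 0, 0, 0, 0],
])

```text
clock: 14.62
tcp_pos: [0.5068, 0.1898, 0.2466]
orientation: [2.166, 2.275, -0.003]
contact_force: [0.2, 0.2, 0.2]
grip_width: 0.0686
```

Run:
```python
from h import *
d=snap('wrist','w7'); o=r.get_obs();print(o['clock'],o['tcp_pos'].round(4),o['joints'].round(2))
```

```text
14.6667 [0.507  0.1898 0.2468] [-1.    0.29  0.64  1.9  -0.2   1.02 -0.22]
```

View pics/w7.png

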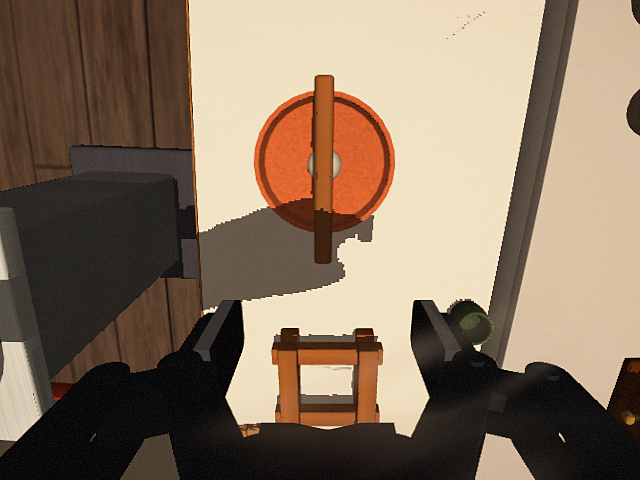

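The bar runs from about (324,75) to (322,263), with the ball beneath it at (324,165) and the dish outline centred near (324,161).

Run:
```python
from h import *
d=load('w7'); m=wood(d['pixels'],s=120,v=20); m[:,:225]=0;m[:,410:]=0;m[275:]=0
def mid(rows):
    o=[]
    for y in rows:
        x=np.flatnonzero(m[y,300:350]); o.append(((x[0]+x[-1])/2+300,y))
    return np.array(o)
T=mid(range(78,88)); B=mid(range(240,260))
c=np.flatnonzero(m[60:280,323]); 
ends=plane(d,[(324,c[0]+59.5),(322,c[-1]+60.5)],.1); print('ends',ends.round(4),np.linalg.norm(ends[0]-ends[1]))
t,b=plane(d,T,.1).mean(0),plane(d,B,.1).mean(0); print(t.round(4),b.round(4),'angle',np.degrees(np.arctan2(t[1]-b[1],t[0]-b[0])).round(2))
# dish outline: points left and right of bar, circle fit on rim plane
cs=max(cv2.findContours(m,cv2.RETR_EXTERNAL,cv2.CHAIN_APPROX_NONE)[0],key=cv2.contourArea)[:,0]
q=cs[((cs[:,0]<300)|(cs[:,0]>348))&(cs[:,1]<200)]
P=plane(d,q,.026)[:,:2]; A=np.c_[2*P,np.ones(len(P))]; s=np.linalg.lstsq(A,(P**2).sum(1),rcond=None)[0]
print('dish',s[:2].round(4),'diam',2*np.sqrt(s[2]+s[:2]@s[:2]).round(4))
# final stand slats in top6: 
d=load('top6');m=wood(d['pixels'],s=90); m[:210]=0;m[275:]=0;m[:,:240]=0;m[:,312:]=0
w=cv2.minAreaRect(plane(d,max(cv2.findContours(m,0,1)[0],key=cv2.contourArea)[:,0],.048)[:,:2].astype(np.float32));print('stand top',np.round(w,4) if 0 else w)
```

```text
ends [[0.499  0.2964 0.1   ]
 [0.504  0.1584 0.1   ]] 0.1380801355304105
[0.4992 0.2913 0.1   ] [0.5039 0.1701 0.1   ] angle 92.22
dish [0.5016 0.2274] diam 0.1292
stand top ((0.5174950361251831, -0.020515866577625275), (0.1171816810965538, 0.11246377229690552), 3.606443166732788)
```

>>> send_rows([
  [0.6, 0.12, -0.02, 0.1, 0, 0, 0.0044],
  [0.5, 0.252, -0.023, 0.2, 0, 0, 0.0044],
  [0.5, 0.252, -0.023, 0.4, 0, 0, 0.0044],
  [0.5, 0.252, -0.023, 0.55, 0, 0, 0.0044],
  [0.5, 0.252, -0.023, 0.6, 0, 0, 0.0044],
  [0.5, 0.252, -0.023, 0.6, 0, 0, 0.0044],
  [0.5, 0.252, -0.023, 0.6, 0, 0, 0.0044],
])

```text
clock: 15.25
tcp_pos: [0.5022, 0.2283, 0.158]
orientation: [2.181, 2.261, 0.0]
contact_force: [-0.1, -0.0, 0.0]
grip_width: 0.0426
```

Run:
```python
from h import *
o=r.get_obs();print(o['clock'],o['tcp_pos'].round(4),o['grip_width'])
a=np.radians(92.2)
Rt=R.from_matrix(np.array([[np.cos(a),np.sin(a),0],[np.sin(a),-np.cos(a),0],[0,0,-1]]))
go([.5016,.2274,.084],Rt)
```

```text
15.25 [0.5022 0.2283 0.158 ] 0.04259384375855208
shift [-0.0058 -0.0044  0.4931] turn [ 0.0001  0.0001 -0.0008]
```

>>> send_rows([
  [0.5, 0, -0.002, 0.1, 0, 0, 0],
  [0.5, 0, -0.002, 0.22, 0, 0, 0],
  [0.5, 0, -0.002, 0.34, 0, 0, 0],
  [0.5, 0, -0.002, 0.43, 0, 0, 0],
  [0.5, 0, -0.002, 0.48, 0, 0, 0],
  [0.5, 0, -0.002, 0.493, 0, 0, 0],
  [0.4, 0, -0.002, 0.493, 0, 0, 0],
  [0.3, 0, -0.002, 0.493, 0, 0, 0],
  [0.24, 0, -0.002, 0.493, 0, 0, 0],
  [0.22, 0, -0.002, 0.493, 0, 0, 0],
  [0.2, 0, -0.002, 0.493, 0, 0, 0],
  [0.18, 0, -0.002, 0.493, 0, 0, 0],
  [0.16, 0, -0.002, 0.493, 0, 0, 0],
  [0.14, 0, -0.002, 0.493, 0, 0, 0],
  [0.1, 0, -0.002, 0.493, 0, 0, 0],
  [0.05, 0, -0.002, 0.493, 0, 0, 0],
  [0.05, 0, -0.002, 0.493, 0, 0, 0],
  [0.05, 0, -0.002, 0.493, 0, 0, 0],
], squeeze=80)

```text
clock: 16.75
tcp_pos: [0.5018, 0.2297, 0.0838]
orientation: [2.179, 2.263, 0.002]
contact_force: [0.4, -0.6, 5.7]
grip_width: 0.0125
```

Run:
```python
from h import *
d=snap('wrist','w8'); o=r.get_obs();print(o['clock'],o['tcp_pos'].round(4),o['grip_width'],o['contact_force'].round(1),o['moment'].round(2))
print(R.from_rotvec(o['orientation']).as_matrix().round(3).tolist())
```

```text
16.8 [0.5018 0.2296 0.0838] 0.01293701374531383 [ 0.7 -0.7  5. ] [-0.04 -0.18  0.04]
[[-0.038, 0.999, 0.001], [0.999, 0.038, 0.001], [0.0, 0.001, -1.0]]
```

View pics/w8.png

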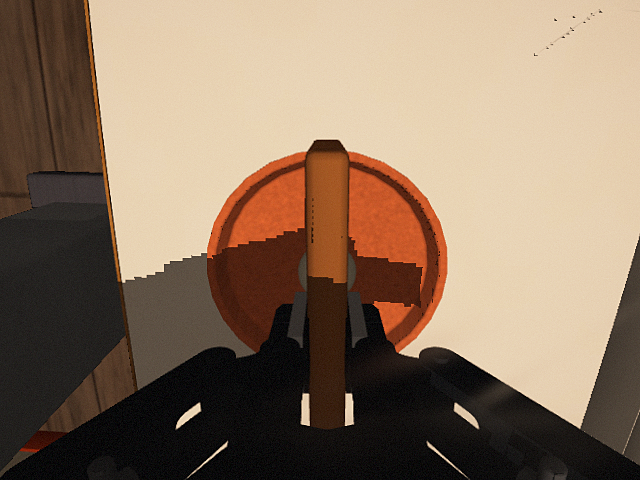

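The bar is gripped at 12.9 mm, the dish is centred under it, and the ball is visible beneath the bar at about (327,270). Now a gentle lift.

>>> send_rows([
  [0.05, 0, 0, -0.004, 0, 0, 0],
  [0.05, 0, 0, -0.015, 0, 0, 0],
  [0.05, 0, 0, -0.032, 0, 0, 0],
  [0.05, 0, 0, -0.056, 0, 0, 0],
  [0.05, 0, 0, -0.087, 0, 0, 0],
  [0.05, 0, 0, -0.125, 0, 0, 0],
  [0.05, 0, 0, -0.165, 0, 0, 0],
  [0.05, 0, 0, -0.206, 0, 0, 0],
  [0.05, 0, 0, -0.248, 0, 0, 0],
  [0.05, 0, 0, -0.29, 0, 0, 0],
  [0.05, 0, 0, -0.332, 0, 0, 0],
  [0.05, 0, 0, -0.374, 0, 0, 0],
  [0.05, 0, 0, -0.415, 0, 0, 0],
  [0.05, 0, 0, -0.453, 0, 0, 0],
  [0.05, 0, 0, -0.485, 0, 0, 0],
  [0.05, 0, 0, -0.51, 0, 0, 0],
  [0.05, 0, 0, -0.53, 0, 0, 0],
  [0.05, 0, 0, -0.543, 0, 0, 0],
  [0.05, 0, 0, -0.549, 0, 0, 0],
  [0.05, 0, 0, -0.55, 0, 0, 0],
])

```text
clock: 18.47
tcp_pos: [0.5012, 0.2295, 0.166]
orientation: [-2.179, -2.263, -0.0]
contact_force: [0.7, -0.5, -4.1]
grip_width: 0.0126
```

```bash
cat >> h.py <<'E'
def tray(f,g='w8'):
    "dish outline (rim ellipse) and bar end in the wrist picture, in camera-fixed pixels"
    im=load(f)['pixels']; m=wood(im,s=150,v=20)
    c=max(cv2.findContours(m,0,1)[0],key=cv2.contourArea) if 0 else None
    h=cv2.cvtColor(im,cv2.COLOR_RGB2HSV); w=((h[270:300,290:365,1]<60)).astype(np.uint8)
    row=lambda y:np.flatnonzero(m[y,150:500])[[0,-1]]+150
    print(f,'rim rows',{y:row(y).tolist() for y in(180,210,240)},'bar end',np.flatnonzero(m[100:,327])[0]+100)
    b=((h[245:285,285:372,1]<110)).astype(np.uint8); n,l,s,ce=cv2.connectedComponentsWithStats(b)
    print(' ball bits',[(s[i].tolist()) for i in range(1,n) if s[i][4]>40])
E
python3 - <<'E'
from h import *
snap('wrist','w9'); o=r.get_obs();print(o['clock'],o['tcp_pos'].round(4),o['grip_width'],o['contact_force'].round(1),o['moment'].round(2))
d=load('w8'); P=plane(d,[(327,151)],.1)[0]; print('bar end from tcp',(P-[.5018,.2296,.0838]).round(4))
tray('w8');tray('w9')
a=np.radians(92.2)
a=np.radians(92.2);Rt=R.from_matrix(np.array([[np.cos(a),np.sin(a),0],[np.sin(a),-np.cos(a),0],[0,0,-1]]))
go([.517,-.0168,.167],Rt)
E
```

```text
18.5167 [0.5011 0.2294 0.1658] 0.012758721254481836 [ 0.  -0.2 -3.2] [ 0.01 -0.05 -0.07]
bar end from tcp [-0.0029  0.0675  0.0162]
w8 rim rows {180: [244, 409], 210: [221, 433], 240: [209, 444]} bar end 140
 ball bits [[13, 8, 9, 32, 206], [62, 8, 9, 32, 198]]
w9 rim rows {180: [165, 409], 210: [167, 433], 240: [170, 444]} bar end 140
 ball bits [[62, 7, 9, 33, 210], [14, 8, 8, 32, 199]]
shift [-1.6445  0.0432 -0.0076] turn [-0.0001  0.     -0.0001]
```

Nothing slipped or tilted; the rim, bar end and ball pixels are unchanged. Now a gentle carry.

>>> send_rows([
  [0.05, -0.002, 0, 0, 0, 0, 0],
  [0.05, -0.008, 0, 0, 0, 0, 0],
  [0.05, -0.018, 0, 0, 0, 0, 0],
  [0.05, -0.033, 0, 0, 0, 0, 0],
  [0.05, -0.051, 0.001, 0, 0, 0, 0],
  [0.05, -0.074, 0.001, 0, 0, 0, 0],
  [0.05, -0.101, 0.002, 0, 0, 0, 0],
  [0.05, -0.132, 0.002, 0, 0, 0, 0],
  [0.05, -0.166, 0.003, 0, 0, 0, 0],
  [0.05, -0.206, 0.004, 0, 0, 0, 0],
  [0.05, -0.249, 0.004, 0, 0, 0, 0],
  [0.05, -0.296, 0.005, 0, 0, 0, 0],
  [0.05, -0.347, 0.006, 0, 0, 0, 0],
  [0.05, -0.403, 0.007, 0, 0, 0, 0],
  [0.05, -0.462, 0.008, 0, 0, 0, 0],
  [0.05, -0.526, 0.009, 0, 0, 0, 0],
  [0.05, -0.594, 0.01, 0, 0, 0, 0],
  [0.05, -0.666, 0.011, 0, 0, 0, 0],
  [0.05, -0.742, 0.013, 0, 0, 0, 0],
  [0.05, -0.822, 0.014, 0, 0, 0, 0],
])

```text
clock: 20.18
tcp_pos: [0.5081, 0.1051, 0.1659]
orientation: [2.179, 2.263, 0.0]
contact_force: [1.0, -0.0, -2.8]
grip_width: 0.0125
```

>>> send_rows([
  [0.05, -0.08, 0.001, 0, 0, 0, 0],
  [0.05, -0.156, 0.003, 0, 0, 0, 0],
  [0.05, -0.228, 0.004, 0, 0, 0, 0],
  [0.05, -0.296, 0.005, 0, 0, 0, 0],
  [0.05, -0.36, 0.006, 0, 0, 0, 0],
  [0.05, -0.419, 0.007, 0, 0, 0, 0],
  [0.05, -0.475, 0.008, 0, 0, 0, 0],
  [0.05, -0.526, 0.009, 0, 0, 0, 0],
  [0.05, -0.573, 0.01, 0, 0, 0, 0],
  [0.05, -0.616, 0.01, 0, 0, 0, 0],
  [0.05, -0.656, 0.011, 0, 0, 0, 0],
  [0.05, -0.69, 0.012, 0, 0, 0, 0],
  [0.05, -0.721, 0.012, 0, 0, 0, 0],
  [0.05, -0.748, 0.013, 0, 0, 0, 0],
  [0.05, -0.771, 0.013, 0, 0, 0, 0],
  [0.05, -0.789, 0.013, 0, 0, 0, 0],
  [0.05, -0.804, 0.014, 0, 0, 0, 0],
  [0.05, -0.814, 0.014, 0, 0, 0, 0],
  [0.05, -0.82, 0.014, 0, 0, 0, 0],
  [0.05, -0.822, 0.014, 0, 0, 0, 0],
])

```text
clock: 21.85
tcp_pos: [0.5148, -0.0168, 0.1659]
orientation: [-2.179, -2.263, -0.0]
contact_force: [-0.0, -0.6, -2.8]
grip_width: 0.0125
```

Run:
```python
from h import *
snap('wrist','w10'); o=r.get_obs();print(o['clock'],o['tcp_pos'].round(4),o['joints'].round(2),o['contact_force'].round(1))
tray('w10')
a=np.radians(183);Rt=R.from_matrix(np.array([[np.cos(a),np.sin(a),0],[np.sin(a),-np.cos(a),0],[0,0,-1]]))
go([.5147,-.0169,.167],Rt)
```

```text
21.9 [ 0.5148 -0.0168  0.1659] [-0.61  0.36  0.64  2.04 -0.29  0.83  0.24] [-0.5  0.  -3.7]
w10 rim rows {180: [245, 413], 210: [150, 433], 240: [153, 444]} bar end 140
 ball bits [[62, 7, 9, 33, 209], [14, 8, 8, 32, 197]]
shift [-0.0007 -0.0005 -0.0073] turn [ 0.     -0.     -0.5045]
```

>>> send_rows([
  [0.05, 0, 0, 0, 0, 0, -0.0006],
  [0.05, 0, 0, 0, 0, 0, -0.0025],
  [0.05, 0, 0, 0, 0, 0, -0.0057],
  [0.05, 0, 0, 0, 0, 0, -0.0101],
  [0.05, 0, 0, 0, 0, 0, -0.0158],
  [0.05, 0, 0, 0, 0, 0, -0.0227],
  [0.05, 0, 0, 0, 0, 0, -0.0309],
  [0.05, 0, 0, 0, 0, 0, -0.0404],
  [0.05, 0, 0, 0, 0, 0, -0.0511],
  [0.05, 0, 0, 0, 0, 0, -0.0631],
  [0.05, 0, 0, 0, 0, 0, -0.0763],
  [0.05, 0, 0, 0, 0, 0, -0.0908],
  [0.05, 0, 0, 0, 0, 0, -0.1066],
  [0.05, 0, 0, 0, 0, 0, -0.1236],
  [0.05, 0, 0, 0, 0, 0, -0.1419],
  [0.05, 0, 0, 0, 0, 0, -0.1614],
  [0.05, 0, 0, 0, 0, 0, -0.1822],
  [0.05, 0, 0, 0, 0, 0, -0.2043],
  [0.05, 0, 0, 0, 0, 0, -0.2276],
  [0.05, 0, 0, 0, 0, 0, -0.2522],
])

```text
clock: 23.57
tcp_pos: [0.5148, -0.0169, 0.1659]
orientation: [-1.129, -2.932, 0.0]
contact_force: [-0.9, -0.2, -3.2]
grip_width: 0.0127
```

>>> send_rows([
  [0.05, 0, 0, 0, 0, 0, -0.0246],
  [0.05, 0, 0, 0, 0, 0, -0.0479],
  [0.05, 0, 0, 0, 0, 0, -0.07],
  [0.05, 0, 0, 0, 0, 0, -0.0908],
  [0.05, 0, 0, 0, 0, 0, -0.1103],
  [0.05, 0, 0, 0, 0, 0, -0.1286],
  [0.05, 0, 0, 0, 0, 0, -0.1456],
  [0.05, 0, 0, 0, 0, 0, -0.1614],
  [0.05, 0, 0, 0, 0, 0, -0.1759],
  [0.05, 0, 0, 0, 0, 0, -0.1891],
  [0.05, 0, 0, 0, 0, 0, -0.2011],
  [0.05, 0, 0, 0, 0, 0, -0.2118],
  [0.05, 0, 0, 0, 0, 0, -0.2213],
  [0.05, 0, 0, 0, 0, 0, -0.2295],
  [0.05, 0, 0, 0, 0, 0, -0.2364],
  [0.05, 0, 0, 0, 0, 0, -0.2421],
  [0.05, 0, 0, 0, 0, 0, -0.2465],
  [0.05, 0, 0, 0, 0, 0, -0.2497],
  [0.05, 0, 0, 0, 0, 0, -0.2516],
  [0.05, 0, 0, 0, 0, 0, -0.2522],
])

```text
clock: 25.23
tcp_pos: [0.5148, -0.0168, 0.1659]
orientation: [-0.082, 3.14, 0.0]
contact_force: [-0.2, -0.0, -2.8]
grip_width: 0.0126
```

>>> send_rows([
  [0.05, 0, 0, 0, 0, 0, 0],
  [0.05, 0, 0, 0, 0, 0, 0],
  [0.05, 0, 0, 0, 0, 0, 0],
  [0.05, 0, 0, 0, 0, 0, 0],
  [0.05, 0, 0, 0, 0, 0, 0],
  [0.05, 0, 0, 0, 0, 0, 0],
])

```text
clock: 25.73
tcp_pos: [0.5148, -0.0168, 0.1659]
orientation: [-0.081, 3.141, 0.0]
contact_force: [0.7, 0.2, -4.4]
grip_width: 0.0122
```

Run:
```python
from h import *
snap('wrist','w11'); a=snap('top','t11')['pixels']; b=snap('side','s11')['pixels']
o=r.get_obs();print(o['clock'],o['tcp_pos'].round(4),np.abs(o['qvel']).max().round(4),R.from_rotvec(o['orientation']).as_matrix().round(3).tolist(),o['grip_width'])
tray('w11')
a=cv2.resize(a[150:320,150:420],(540,340)); b=cv2.resize(b[200:400,200:440],(480,400))
c=np.zeros((400,800,3),np.uint8); w=load('w11')['pixels']; c=np.hstack([cv2.resize(w,(400,300)),cv2.resize(b,(400,300))]); c=np.vstack([c,cv2.copyMakeBorder(cv2.resize(a,(476,300)),0,0,0,324,cv2.BORDER_CONSTANT)])
cv2.imwrite('pics/f11.png',c[:,:,::-1])
go([.5147,-.0169,.167])
```

```text
25.8833 [ 0.5148 -0.0168  0.1659] 0.003 [[-0.999, -0.052, -0.0], [-0.052, 0.999, 0.0], [0.0, 0.0, -1.0]] 0.012547506265832023
w11 rim rows {180: [239, 418], 210: [218, 433], 240: [210, 445]} bar end 140
 ball bits [[63, 7, 8, 33, 211], [14, 8, 8, 32, 203]]
shift [ 0.0006 -0.0006 -0.0072] turn [0. 0. 0.]
```

View pics/f11.png

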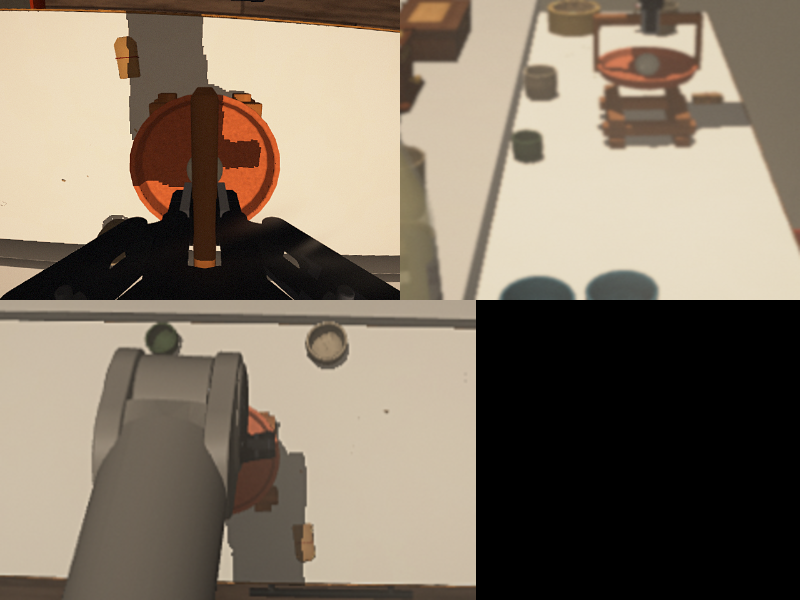

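The combined picture shows the dish level over the stand. Its bar runs across the two top slats, the ball sits centred under the bar, there is a clear gap to the slats, and nothing else has moved.

```bash
python3 -c "
from bench import r
print(r.hand_in(), r.get_obs()['clock'])"
```

```text
the job is handed in; nothing more can be done
the job is handed in; nothing more can be done
```

The stand is finished and the dish is held over it, and I handed the job in at about 26 s of the 72 s allowed. `hand_in` gives no verdict.

- **Slats:** Both slats are laid as the third layer and let go. Slat B measured within about 1 mm of its target, at 93° like the stand. Slat A looked parallel and in place in the picture, but I did not measure it separately.
- **Dish:** I lifted it by the bar, carried it at about 0.09 m/s² and turned it 90.8°, so the bar runs along the stand's x axis, across the top slats. The turn allowed for the bar starting about 1° off the stand's y axis.
- **Last checks:** The gripper was level to 0.001 and still, within 0.2 mm of its target position. The dish's underside should be about 34 mm above the slats, worked out from the gripper height. Rim, bar end and ball stayed at the same wrist-camera pixels to a few pixels from grasp to end, so nothing slipped and the ball stayed in the middle.
- **Disagreements:** The top and wrist cameras differed by 2–3 mm in x on the stand and slats, so I used an in-between value. The stand outline, measured again from the top after the slats were placed, came out 4 mm off in y and 0.6° off in angle. I put that down to the visible slat sides and kept the wrist measurement.
- **Forces:** The force reading reached about 7 N when closing on slat A, 9 N when setting it down and 6 N when gripping the bar.

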